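# Hang the slotted brass weight on the stand's pin

## Task

Put the brass weight that has a slot in its side away on the weight stand: slide its slot sideways over the stand's headed pin, let it down until the pin is fully home in the notch at the slot's closed end, and leave it hanging there freely and still. The pin's clamp was set by hand, so feel for its height and be gentle: never press or jam the weight hard against the stand. Leave the other things on the table where they are.

Things in the scene. Friction and masses are not known exactly. Their poses are not given: they have to be found in the camera images.
- weight: The slotted brass weight, 0.29 to 0.43 kg, loose, upright on the table at the start, 150 mm high: a disc 44 mm across and 22 mm high with an upright strap centred on it (28 mm wide along y, 8 mm thick along x). A slot through the strap's thickness opens on the +y side. Origin: centre of the underside, z up.
- weight_grip (a point): Where to grasp the slotted weight: middle of the plain upper strap, 136 mm above its underside, 14 mm below its top. Axes as the weight: x is the strap's normal, so grasp from above across x (8 mm). Plain strap from 96 to 150 mm above the underside.
- slot_seat (a point): On the weight, same axes: top middle of the notch where the pin must end, 52 mm below weight_grip, on the centre line. The slot: a level passage 8 to 18 mm below this point, closed end at y = -5.5 mm, open at +y; at its closed end the notch (y -5.5 to +5.5 mm) rises 8 mm to this point. The disc's top is 62 mm below.
- lip_tip (a point): On the weight, same axes: lower corner of the end of the lip above the slot, 34 mm to +y of slot_seat and 8 mm below it. The lip is 12 mm high, its flat lower edge is the passage's roof. Below the passage the strap ends at y = +14 mm, so the lip stands out 20 mm further and can be laid on the pin from above.
- stand: Fixed weight stand; origin on the table under its column, z up. Base plate y -65 to 65, x -45 to +105 mm, 14 mm thick; column 24 x 30 mm, 193 mm high. A clamp block on it (42 x 42 mm, 24 mm high, front at x = 24 mm) carries a level steel pin, 8 mm diameter, pointing along +x. The clamp stays put in use.
- pin_mark (a point): Nominal middle of the pin, 47 mm to +x of the column's axis, 180 mm above the table; axes as the stand. The real pin is straight above or below it, by up to 15 mm either way: not measured, to be felt or seen. Its bare length is x = -9 to +9 mm, between a collar and a round head, both 18 mm across, so the strap comes on only sideways, along y.
- eye_center (a point): Bystander: a brass weight, 115 mm high, with a closed square eye in its strap instead of a slot; disc 44 mm across; loose. This point is half-way up.
- jar_center (a point): Bystander: amber glass jar, 56 mm across, 85 mm high, loose. This point is half-way up.
- pan_center (a point): Bystander: shallow round brass balance pan, 120 mm across, 22 mm high, loose. This point is half-way up.
Not all that is in view belongs to the job. What is shaped like the weight but black or pink is not meant.

How it is judged (in metres and radians):
On the way, in this order (a step that is already met when the one before it is completed fails the run):
1. the slotted weight is lifted clear of the table (height (world z) of slot_seat above 0.124 m), for 0.2 s.
2. the strap has been slid over the pin, between collar and head, the pin near the slot's closed end (x of slot_seat in the frame of pin_mark between -0.008 and 0.008 m and y of slot_seat in the frame of pin_mark between -0.006 and 0.006 m and z of slot_seat in the frame of pin_mark between -0.017 and 0.035 m), for 0.1 s.
At the end, for the whole second after the job is handed in: The slotted weight hangs still from the pin, borne by the stand, upright within 0.15 rad: notch within 4 mm of the pin sideways, strap between collar and head (within 8 mm of pin_mark along the pin), notch top -15 to +23 mm from pin_mark in height (x of slot_seat in the frame of pin_mark between -0.008 and 0.008 m and y of slot_seat in the frame of pin_mark between -0.004 and 0.004 m and z of slot_seat in the frame of pin_mark between -0.015 and 0.023 m and angle between slot_seat's own z axis and vertical below 0.15 rad and contact force between weight and stand above 1.5 N and linear speed of weight below 0.03 m/s and angular speed of weight below 0.6 rad/s); the robot touches nothing.
It fails at once if the weight was pressed against the stand with more than 20 N (contact force between weight and stand above 20 N).
It fails at once if the robot pressed on the stand with more than 20 N (contact force between any of the arm, the fingers and stand above 20 N).
It fails at once if a bystander was moved by more than 25 mm (distance of eye_center from where it was at the start of the episode above 0.025 m).
It fails at once if a bystander was moved by more than 25 mm (distance of jar_center from where it was at the start of the episode above 0.025 m).
It fails at once if a bystander was moved by more than 25 mm (distance of pan_center from where it was at the start of the episode above 0.025 m).
It also fails if it takes over 56 s, if anything falls off the work surface, if the arm or the gripper's body presses on something with over 40 N, if the wrist force passes 120 N, or if a joint passes its speed limit or range.

## Robot

A 6-joint arm with a two-finger parallel gripper is mounted at the origin on the work surface. World frame = base frame: x ahead of the robot, y to its left, z up, the work surface at z = 0. Lengths are in mm, angles in rad, forces in N, time in s.
With the tool pointing down it reaches from about 250 to 850 mm from the base axis. Payload 12.5 kg.
Tool frame: the origin (TCP) lies on the centre line of the jaws, within the pads' length; the fingertips stand 17 mm ahead of it and the grasp point (between the pads) lies 2 mm behind it; z points along the fingers, x is the direction in which the jaws open and shut, and the axes are right-handed (so a half turn about z gives the same grasp; the last joint's range is limited). The gripper opens to 93 mm and grips with 3 to 60 N. Pads are 15 mm wide; open, the fingers measure 128 mm over their backs; the gripper's body (75 mm by 188 mm) begins 65 mm behind the grasp point.
Start: joints at [1.022, 0.351, 1.652, -0, 1.139, -0.085], TCP at [246.01, 491.898, 235.633] pointing down, gripper open.
Joint ranges: [-2.75, 2.75], [-0.79, 2.1], [0.01, 2.65], [-1.57, 4.71], [0.07, 3.14], [-2.87, 2.87]. Speed limits (rad/s): [2.22, 2.22, 2.79, 3.14, 3.14, 3.14].

## Interface

Orientations are given as a rotation vector (axis times angle).
In Python, from workcell import r gives the robot as it stands.
- The arm moves only by the tool drive_tool, never from a script. Its argument "moves" is text: rows parted by semicolons, each of 7 numbers parted by spaces: the opening, from 0 (shut) to 1 (fully open), then the shift along the tool's x, y, z scaled (see below), then the turn, a rotation vector about the tool's x, y, z scaled (see below). A call has 1 to 8 rows; each row is the pose to reach, as a shift and turn from the pose commanded when the call began, along the tool's axes at that moment; what a row does not reach only later rows make up. The controller multiplies each number of a shift by 0.5 m and each number of a turn by 90 degrees. A row lasts 1/8 s, in which the tool goes at most 62.5 mm and 10.7 degrees, less where a joint would pass 70% of its speed; a pose out of reach is approached as far as the arm can. A call with a number of a shift or a turn outside -1 to 1 is refused whole. A call with a gripper value outside its range is refused whole. The fingers move at their own pace and stop on an object; "squeeze" is the grip in N (left out, the last holds). Time passes only in rows, so rows that repeat a pose let the fingers close. It gives the time, the measured TCP pose, the force and the opening at its end, in the units of the state.
- r.observe(): the state, without advancing time (a new reading comes with each control period).
- r.grab_frame(name): name is "side" or "top"; returns a dict with "img" (480x640x3 uint8, red, green, blue), "depth" (480x640 float32, mm along the optical axis (not along the pixel's ray), 0 where there is no reading), "fx", "fy", "cx", "cy" (pixels), "D" ([k1, k2, p1, p2, k3] as OpenCV has them; the pictures are not rectified), "R" (3x3) and "t" (3): a world point X has camera coordinates R X + t. Camera axes: x right, y down, z forward; pixel columns grow to the right and rows downward; lengths in mm; the calibration is good to about 2 mm. A picture is of the moment at which its call begins.
- r.finish_job(): hands the job in, once; it reports no verdict.
Trained networks look in a picture, given as the dict that the camera call returned (one of the last four; its "shot" number tells which), for a name from the list of things; names that differ only in an ending like _2 or _b are one class to them, and where a whole thing is asked for, a point or a joint stands for the part that bears it (a point fixed in the world has none). Each returns a list of dicts, best first, with "conf" (0 to 1); they miss things now and then, are a little off and sometimes report something else, mostly with a low value. They report only what shows in the picture. A call takes as long as a camera call. They do not tell look-alikes from the thing itself.
- r.search_frame(picture, thing): "extent" ([left, top, right, bottom] as shares, 0 to 1, of the picture: columns of its width, rows of its height, round what is visible of it).
- r.mark_of(picture, thing): "location" ([row, column] as shares, 0 to 1, of the picture: columns of its width, rows of its height: a listed point, or the origin of a listed thing).
The state is a dict: "time": time; "joints": joint angles; "joint_vel": joint speeds; "tau": joint torques, N m; "ee_pos": TCP position; "ee_rot": TCP orientation; "wrist_force": force on the tool from outside, world axes, zero at the start; "ft_torque": the same for the moment, N m; "opening": finger opening in mm.
Only numpy, scipy, OpenCV 4.12 (cv2) and the standard library are available. Lean on these libraries where they do the work, as an engineer would, in place of code of your own. Each camera call takes 0.05 s, during which the arm holds its last target.

## Working session

There is one attempt and no reset: what is moved stays moved. The work goes in short steps, Python scripts to look and compute and a tool call to move; the robot and the scene stay as the last step left them, time stands still between calls to the robot, and variables do not carry over. Pictures are saved under pics/ and viewed, and the job is handed in when it is done.

Besides the shell and the picture viewer there is one more tool, called after ">>>" as a command line: name --argument value ..., lists and objects as JSON in quotes. drive_tool: Moves the arm, as the interface text tells. Its arguments: {"type":"object","properties":{"moves":{"type":"string"},"squeeze":{"type":"number"}},"required":["moves"]}

```bash
mkdir -p pics; ls
cat > h.py <<'E'
import numpy as np, cv2
from workcell import r
def ray(f,u,v):
    K=np.array([[f['fx'],0,f['cx']],[0,f['fy'],f['cy']],[0,0,1]])
    p=cv2.undistortPoints(np.array([[[u,v]]],float),K,np.array(f['D'],float))[0,0]
    R=np.array(f['R']);t=np.array(f['t'])
    return -R.T@t, R.T@np.array([p[0],p[1],1])
def atz(f,u,v,z):
    o,d=ray(f,u,v); return o+d*(z-o[2])/d[2]
def dep(f,u,v):
    o,d=ray(f,u,v); return o+d*float(f['depth'][int(v),int(u)])
def save(f,n): cv2.imwrite('pics/'+n,f['img'][:,:,::-1])
def proj(f,X):
    K=np.array([[f['fx'],0,f['cx']],[0,f['fy'],f['cy']],[0,0,1]])
    return cv2.projectPoints(np.array([X],float),cv2.Rodrigues(np.array(f['R'],float))[0],np.array(f['t'],float),K,np.array(f['D'],float))[0][0,0]
def cloud(f,box=None):
    u0,v0,u1,v1=box or (0,0,640,480)
    V,U=np.mgrid[v0:v1,u0:u1]; d=f['depth'][v0:v1,u0:u1]
    K=np.array([[f['fx'],0,f['cx']],[0,f['fy'],f['cy']],[0,0,1]])
    p=cv2.undistortPoints(np.stack([U.ravel(),V.ravel()],-1)[:,None].astype(float),K,np.array(f['D'],float))[:,0]
    m=d.ravel()>0
    c=np.c_[p,np.ones(len(p))]*d.ravel()[:,None]
    return ((c-np.array(f['t']))@np.array(f['R']))[m], f['img'][v0:v1,u0:u1].reshape(-1,3)[m]
E
python3 - <<'E'
from h import *
print(r.observe())
for n in ('side','top'):
    f=r.grab_frame(n); save(f,n+'1.png'); print(n,-np.array(f['R']).T@np.array(f['t']),f['fx'])
    print(np.round(f['R'],3).tolist())
    for th in ('weight','weight_grip','slot_seat','lip_tip','stand','pin_mark','eye_center','jar_center','pan_center'):
        print(th,[(round(q['conf'],2),[round(q['location'][1]*640),round(q['location'][0]*480)]) for q in r.mark_of(f,th)][:4])
E
```

```text
pics
{'time': 0.0, 'joints': array([ 1.02239984e+00,  3.51247764e-01,  1.65242782e+00, -9.34809432e-06,
        1.13911211e+00, -8.46274311e-02]), 'joint_vel': array([ 0.0017896 , -0.00022327, -0.00126096, -0.00014866, -0.00052985,
       -0.00065515]), 'tau': array([ 5.30544621e-04, -4.97320211e+01, -2.85259223e+01,  6.99547352e-02,
        2.56771746e-02, -6.91385867e-05]), 'ee_pos': array([245.84663004, 491.62526784, 235.09369168]), 'ee_rot': array([ 2.67202918e+00,  1.65118785e+00, -1.66824404e-03]), 'wrist_force': array([-0.57895215, -0.01783603,  0.00248648]), 'ft_torque': array([0.00237189, 0.04268519, 0.01001266]), 'opening': 93.21987407546644}
side [  74.51551213 -881.16564587  796.74320081] 559.7586919342212
[[0.883, -0.469, -0.004], [-0.255, -0.472, -0.844], [0.394, 0.746, -0.537]]
weight [(0.83, [414, 358]), (0.82, [451, 341]), (0.81, [447, 387])]
weight_grip [(0.73, [460, 291]), (0.64, [416, 304]), (0.58, [458, 329])]
slot_seat [(0.96, [454, 350]), (0.75, [460, 312])]
lip_tip [(0.97, [445, 366]), (0.92, [396, 322]), (0.77, [468, 306])]
stand [(0.84, [293, 291])]
pin_mark [(0.75, [314, 220]), (0.33, [309, 339])]
eye_center []
jar_center [(0.75, [307, 339])]
pan_center [(0.82, [234, 242]), (0.22, [418, 308])]
top [ 498.14878192   27.11749448 1242.24024421] 619.4824313933208
[[0.023, -0.999, 0.022], [-0.998, -0.024, -0.062], [0.062, -0.021, -0.998]]
weight [(0.94, [479, 220]), (0.91, [431, 225]), (0.62, [433, 176])]
weight_grip [(0.78, [443, 219]), (0.65, [449, 167]), (0.64, [501, 216])]
slot_seat [(0.91, [491, 218]), (0.86, [442, 218]), (0.7, [445, 171])]
lip_tip [(0.76, [425, 236]), (0.7, [442, 153]), (0.56, [500, 234])]
stand [(0.56, [284, 279])]
pin_mark [(0.72, [285, 253])]
eye_center [(0.62, [467, 294])]
jar_center [(0.92, [382, 319])]
pan_center [(0.76, [153, 311]), (0.65, [443, 217])]
```

Run:
```python
import cv2
a=cv2.imread('pics/side1.png');b=cv2.imread('pics/top1.png')
cv2.imwrite('pics/s_crop.png',cv2.resize(a[190:440,230:550],(768,600),interpolation=cv2.INTER_CUBIC))
cv2.imwrite('pics/t_crop.png',cv2.resize(b[120:360,230:550],(800,600),interpolation=cv2.INTER_CUBIC))
```

```text
(no output)
```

View pics/side1.png

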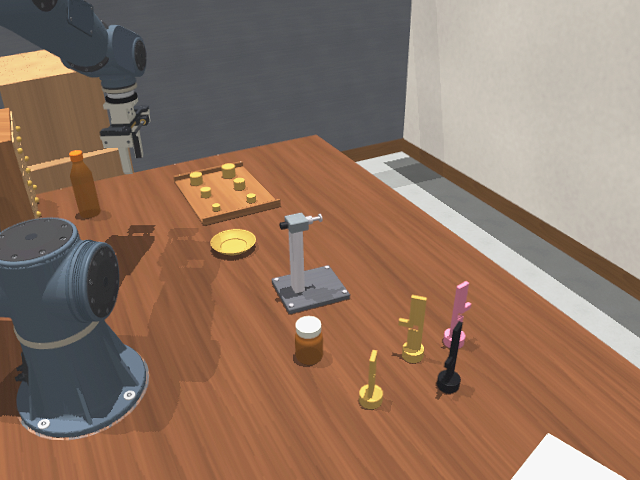

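View pics/top1.png

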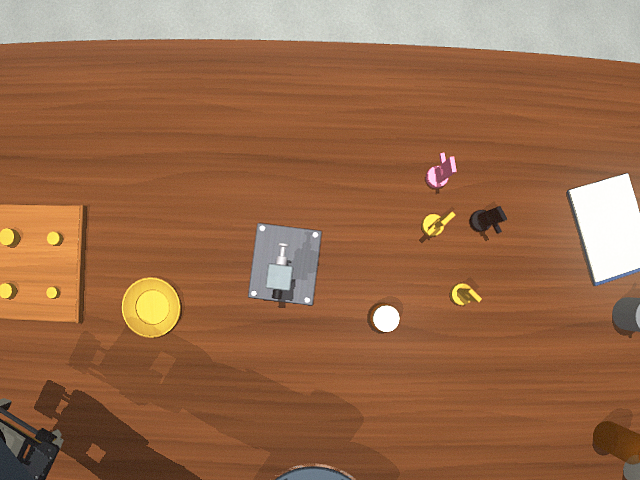

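View pics/s_crop.png

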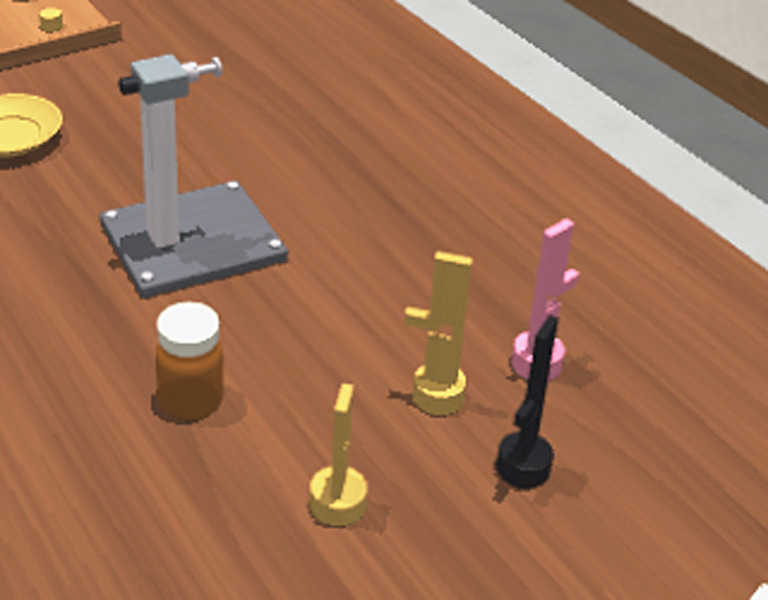

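View pics/t_crop.png

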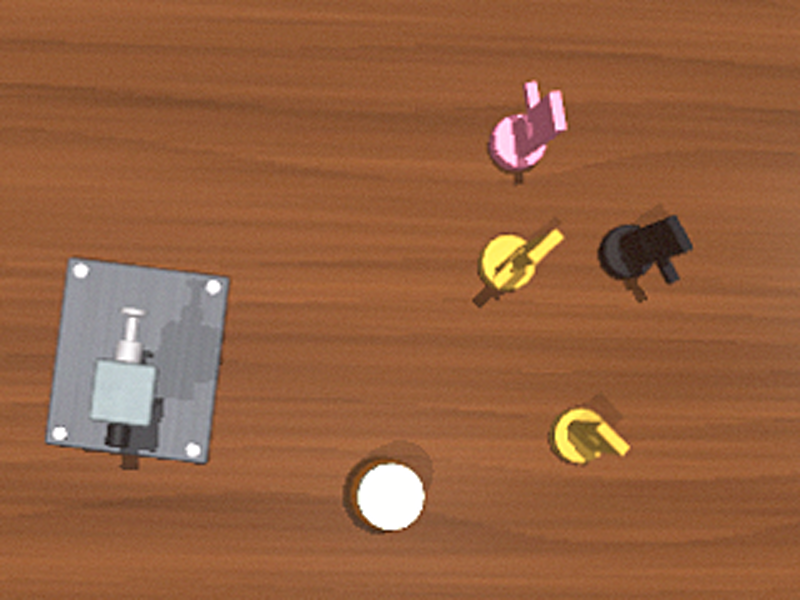

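The two side-by-side candidates are brass: side (414,335) / top (433,225) has an open lip to the left, and side (371,390) / top (462,294) is shorter with a closed eye. Pink is at (458,310) and black at (452,355), and both are decoys. The lipped brass one fits the description, and the crop confirms it. Next I'll measure its pose and the stand's.

```bash
cat > meas.py <<'E'
from h import *
from scipy.optimize import least_squares
from scipy.ndimage import map_coordinates
f=r.grab_frame('side'); g=r.grab_frame('top')
# brass clouds
def brass(im):
    h=cv2.cvtColor(im.reshape(1,-1,3),cv2.COLOR_RGB2HSV)[0]
    return (h[:,0]>18)&(h[:,0]<35)&(h[:,1]>120)
for nm,fr,box in (('side',f,(385,285,435,365)),('top',g,(415,205,462,245))):
    P,C=cloud(fr,box); m=brass(C)&(P[:,2]>5)&(P[:,2]<170); P=P[m]
    print(nm,len(P),P.min(0).round(),P.max(0).round())
    np.save(nm+'_w.npy',P)
    s=P[(P[:,2]>35)]
    c=s.mean(0)
    u,sv,vt=np.linalg.svd(s[:,:2]-c[:2]); print('strap',c.round(1),'dir',vt[0].round(3),np.degrees(np.arctan2(vt[0][1],vt[0][0])).round(1),sv/np.sqrt(len(s)))
    t=P[P[:,2]>144]; print('top edge',len(t),t.mean(0).round(1))
    for lo,hi in ((95,146),(30,62),(84,96)):
        t=P[(P[:,2]>lo)&(P[:,2]<hi)]
        if len(t)>5: 
            vt=np.linalg.svd(t[:,:2]-t[:,:2].mean(0))[2]; print(lo,hi,len(t),t.mean(0).round(1),np.degrees(np.arctan2(vt[0][1],vt[0][0])).round(1))
for nm,fr,box in (('side',f,(265,205,355,315)),('top',g,(240,215,330,310))):
    P,C=cloud(fr,box)
    for lo,hi in ((8,20),(140,215)):
        t=P[(P[:,2]>lo)&(P[:,2]<hi)]
        rect=cv2.minAreaRect(t[:,:2].astype(np.float32)); print(nm,lo,hi,len(t),rect,t[:,2].max(),np.median(t[:,2]))
    np.save(nm+'_s.npy',P)
E
python3 meas.py
```

```text
side 993 [ 592. -251.    5.] [ 637. -203.  150.]
strap [ 614.4 -229.2   96.3] dir [ 0.662 -0.75 ] -48.6 [10.42907086  2.13971566]
top edge 60 [ 616.6 -229.1  147.2]
95 146 295 [ 615.2 -231.3  120.8] -46.2
30 62 171 [ 615.9 -230.6   46. ] -48.1
84 96 92 [ 610.1 -224.1   88.4] -50.5
top 428 [ 590. -247.    5.] [ 636. -199.  154.]
strap [ 609.8 -218.5  112.7] dir [-0.723  0.691] 136.3 [12.46655537  2.54709758]
top edge 66 [ 615.5 -225.3  149.8]
95 146 43 [ 610.9 -218.8  123.5] 143.1
30 62 14 [ 618.6 -223.9   46.8] 134.3
84 96 53 [ 600.8 -210.1   88.2] 138.9
side 8 20 1952 ((550.1531982421875, 242.3149871826172), (490.5970458984375, 150.8473358154297), 84.36865234375) 19.80462836564381 11.881879793995523
side 140 215 699 ((515.7440185546875, 66.9844970703125), (48.0064582824707, 93.8252182006836), 89.87628173828125) 203.78074135378273 191.30006504808136
top 8 20 3916 ((524.5942993164062, 70.1729736328125), (128.34510803222656, 161.9811248779297), 84.20953369140625) 19.98061238180371 14.104656005891876
top 140 215 879 ((513.2130737304688, 70.10926818847656), (42.25447082519531, 94.14147186279297), 84.28184509277344) 209.65836714607298 202.0384871210051
```

```bash
cat > fit.py <<'E'
from h import *
from scipy.optimize import least_squares
def box(p,lo,hi):
    c=(np.array(lo)+hi)/2; h=(np.array(hi)-lo)/2
    q=np.abs(p-c)-h
    return np.linalg.norm(np.maximum(q,0),axis=1)+np.minimum(q.max(1),0)
def cyl(p,a,rad,lo,hi,c):
    o=[i for i in range(3) if i!=a]
    d=np.hypot(p[:,o[0]]-c[0],p[:,o[1]]-c[1])-rad
    q=np.c_[d,np.abs(p[:,a]-(lo+hi)/2)-(hi-lo)/2]
    return np.linalg.norm(np.maximum(q,0),axis=1)+np.minimum(q.max(1),0)
def wsdf(p):
    return np.min([cyl(p,2,22,0,22,(0,0)),box(p,[-4,-14,22],[4,14,66]),box(p,[-4,-14,66],[4,-5.5,96]),box(p,[-4,5.5,76],[4,34,88]),box(p,[-4,-14,84],[4,14,150])],axis=0)
def ssdf(p,h):
    z=180+h
    return np.min([box(p,[-45,-65,0],[105,65,14]),box(p,[-12,-15,14],[12,15,193]),box(p,[-21,-21,z-12],[24,21,z+12]),cyl(p,0,4,24,60,(0,z)),cyl(p,0,9,24,38,(0,z)),cyl(p,0,9,56,60,(0,z))],axis=0)
def loc(P,x,y,a):
    c,s=np.cos(a),np.sin(a); d=P-[x,y,0]
    return np.c_[c*d[:,0]+s*d[:,1],-s*d[:,0]+c*d[:,1],d[:,2]]
def fit(fun,P,x0):
    return least_squares(fun,x0,loss='soft_l1',f_scale=1.5,args=(P,),x_scale=[1,1,.02]+[1]*(len(x0)-3))
if __name__=='__main__':
    for nm in ('side','top'):
        P=np.load(nm+'_w.npy'); 
        for a0 in (.78,.6,.9):
            R=fit(lambda v,P:wsdf(loc(P,*v[:3])+[0,0,v[3]]),P,[615,-228,a0,0]); print(nm,'weight',R.x.round(3),R.cost/len(P))
    for nm in ('side','top'):
        P=np.load(nm+'_s.npy'); P=P[P[:,2]>6]
        L=loc(P,513,70,-.1); P=P[(abs(L[:,1])<72)&(L[:,0]>-55)&(L[:,0]<112)]
        # drop the knob behind the block
        L=loc(P,513,70,-.1); P=P[~((L[:,0]<-22)&(P[:,2]>25))]
        R=fit(lambda v,P:ssdf(loc(P,*v[:3])+[0,0,v[3]],v[4]),P,[500,70,-.1,0,8]); print(nm,'stand',len(P),R.x.round(3),R.cost/len(P))
E
python3 fit.py
```

```text
side weight [ 617.407 -227.397    0.739    1.456] 0.8160846808412161
side weight [ 617.407 -227.397    0.739    1.456] 0.8160846808920877
side weight [ 617.405 -227.398    0.739    1.448] 0.8160891301859717
top weight [ 6.15748e+02 -2.26181e+02  7.59000e-01 -3.88000e-01] 1.0138707628379355
top weight [ 6.15748e+02 -2.26181e+02  7.59000e-01 -3.88000e-01] 1.013870762837768
top weight [ 6.15748e+02 -2.26181e+02  7.59000e-01 -3.88000e-01] 1.0138707628375716
side stand 3152 [ 5.03883e+02  6.99930e+01 -1.06000e-01  1.98900e+00  1.12090e+01] 0.8958900213232316
top stand 4553 [ 4.99279e+02  7.13880e+01 -9.60000e-02 -2.62000e-01  1.13680e+01] 1.4877390529960766
```

Run:
```python
from h import *
for n,c,b in (('side',(503.9,70,-.106,191.2-2),(290,200,330,230)),('top',(499.3,71.4,-.096,191.4),(265,235,305,275)),('top',(503.9,70,-.106,191.4),(265,235,305,275))):
    f=r.grab_frame(n); x,y,a,z=c
    k=14; u0,v0,u1,v1=b
    im=cv2.resize(f['img'][v0:v1,u0:u1,::-1],None,fx=k,fy=k,interpolation=cv2.INTER_CUBIC)
    for d,col in ((24,(255,0,0)),(38,(0,0,255)),(47,(0,255,0)),(56,(0,0,255)),(60,(255,0,255))):
        p=proj(f,[x+d*np.cos(a),y+d*np.sin(a),z]); q=((p-[u0,v0]+.5)*k).astype(int); cv2.circle(im,tuple(int(i) for i in q),3,col,-1); print(n,d,p.round(1))
    cv2.imwrite(f'pics/pin_{n}_{int(x)}.png',im)
a=cv2.imread('pics/pin_top_499.png');b=cv2.imread('pics/pin_top_503.png')
cv2.imwrite('pics/pin_top.png',cv2.resize(np.hstack([a,b]),(800,400)))
```

```text
side 24 [305.6 220.7]
side 38 [311.6 219.4]
side 47 [315.5 218.7]
side 56 [319.3 217.9]
side 60 [321.1 217.5]
top 24 [280.9 264.8]
top 38 [281.9 256.6]
top 47 [282.5 251.3]
top 56 [283.2 246.1]
top 60 [283.5 243.7]
top 24 [281.9 262.1]
top 38 [283.  253.9]
top 47 [283.7 248.7]
top 56 [284.4 243.4]
top 60 [284.7 241.1]
```

View pics/pin_side_503.png

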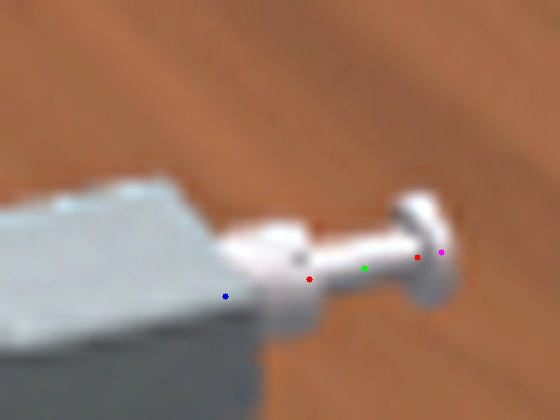

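View pics/pin_top.png

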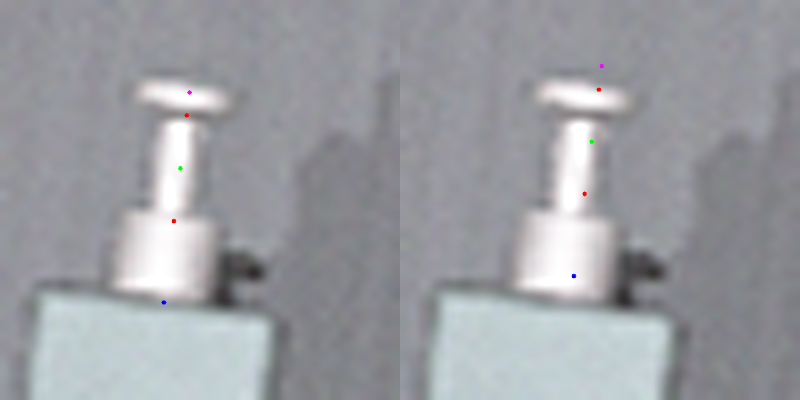

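Run:
```python
from h import *
f=r.grab_frame('side');g=r.grab_frame('top')
def tri(ps,pt):
    A=[];b=[]
    for fr,p in ((f,ps),(g,pt)):
        o,d=ray(fr,*p); d/=np.linalg.norm(d); M=np.eye(3)-np.outer(d,d); A.append(M);b.append(M@o)
    X=np.linalg.lstsq(np.vstack(A),np.hstack(b),rcond=None)[0]
    return X.round(1),[ (proj(k,X)-p).round(1) for k,p in((f,ps),(g,pt))]
print('pin',tri((315.7,218.2),(282.3,251.2)))
# weight top-edge centre pixels by each camera's own fit
P=proj(f,[617.4,-227.4,148.5]);Q=proj(g,[615.7,-226.2,150.4])
print('wt top',P,Q,tri(P,Q))
for th in ('jar_center','eye_center','pan_center'):
    for k in(f,g):
        m=r.mark_of(k,th)
        if m: v,u=m[0]['location']; print(th,atz(k,u*640,v*480,{'j':42,'e':57,'p':11}[th[0]]).round())
```

```text
pin (array([548.7,  66.2, 190.1]), [array([-1.2,  0.1]), array([ 0.7, -1.4])])
wt top [418.26565497 297.1531467 ] [448.11550263 217.4711077 ] (array([ 616.6, -227.1,  148.4]), [array([-0.4,  0.1]), array([ 0.2, -0.4])])
jar_center [ 437. -128.   42.]
jar_center [ 429. -129.   42.]
eye_center [ 482. -286.   57.]
eye_center [ 477. -284.   57.]
pan_center [444. 325.  11.]
pan_center [434. 330.  11.]
```

```bash
cat > rel.py <<'E'
from h import *
from scipy.spatial.transform import Rotation as Ro
import sys
def rel(x,y,z,yaw,cur=None):
    s=r.observe() if cur is None else None
    p=s['ee_pos']; R=Ro.from_rotvec(s['ee_rot'])
    T=Ro.from_matrix(np.array([[np.cos(yaw),np.sin(yaw),0],[np.sin(yaw),-np.cos(yaw),0],[0,0,-1]]).T) if 0 else Ro.from_matrix(np.column_stack([[np.cos(yaw),np.sin(yaw),0],[np.sin(yaw),-np.cos(yaw),0],[0,0,-1]]))
    return R.inv().apply(np.array([x,y,z])-p)/500, (R.inv()*T).as_rotvec()/(np.pi/2)
def st():
    s=r.observe(); R=Ro.from_rotvec(s['ee_rot']).as_matrix()
    print('t',round(s['time'],2),'pos',s['ee_pos'].round(1),'yaw',round(float(np.arctan2(R[1,0],R[0,0])),3),'zax',R[:,2].round(3),'F',s['wrist_force'].round(2),'M',s['ft_torque'].round(3),'open',round(s['opening'],1),'j',s['joints'].round(2))
if __name__=='__main__':
    st()
    a=list(map(float,sys.argv[1:]))
    for i in range(0,len(a),4):
        d,t=rel(*a[i:i+4]); print(a[i:i+4],d.round(4),t.round(4))
E
python3 rel.py 290 420 300 1.107  480 130 300 .9 617 -227 300 .75
```

```text
t 1.65 pos [246.  491.9 235.7] yaw 1.107 zax [ 0.  0. -1.] F [0.06 0.65 0.76] M [0.027 0.032 0.031] open 93.1 j [ 1.02  0.35  1.65  0.    1.14 -0.08]
[290.0, 420.0, 300.0, 1.107] [-0.0893  0.143  -0.1287] [-0. -0. -0.]
[480.0, 130.0, 300.0, 0.9] [-0.438   0.7423 -0.1287] [-0.     -0.      0.1318]
[617.0, -227.0, 300.0, 0.75] [-0.954   1.3068 -0.1287] [-0.     -0.      0.2273]
```

>>> drive_tool --moves "0.5 -0.09 0.143 -0.129 0 0 0; 0.5 -0.09 0.143 -0.129 0 0 0; 0.5 -0.438 0.742 -0.129 0 0 0.13; 0.5 -0.438 0.742 -0.129 0 0 0.13; 0.5 -0.438 0.742 -0.129 0 0 0.13; 0.5 -0.438 0.742 -0.129 0 0 0.13; 0.5 -0.438 0.742 -0.129 0 0 0.13; 0.5 -0.438 0.742 -0.129 0 0 0.13"

```text
time: 2.65
ee_pos: [481.0, 127.6, 300.2]
ee_rot: [2.828, 1.367, 0.0]
wrist_force: [0.1, 0.2, -0.5]
opening: 46.2
```

```bash
python3 rel.py 617 -227 300 .75 616.6 -226.8 230 .75
```

```text
t 2.65 pos [481.  127.6 300.2] yaw 0.901 zax [ 0. -0. -1.] F [ 0.05  0.25 -0.45] M [ 0.077  0.067 -0.025] open 46.2 j [ 0.17  0.19  1.7  -0.    1.25 -0.73]
[617.0, -227.0, 300.0, 0.75] [-3.869e-01  6.537e-01  6.000e-04] [ 0.0002 -0.0001  0.0959]
[616.6, -226.8, 230.0, 0.75] [-0.3871  0.6528  0.1406] [ 0.0002 -0.0001  0.0959]
```

>>> drive_tool --moves "0.5 -0.387 0.653 0 0 0 0.096; 0.5 -0.387 0.653 0 0 0 0.096; 0.5 -0.387 0.653 0 0 0 0.096; 0.5 -0.387 0.653 0 0 0 0.096; 0.5 -0.387 0.653 0 0 0 0.096; 0.5 -0.387 0.653 0 0 0 0.096; 0.5 -0.387 0.653 0.14 0 0 0.096; 0.5 -0.387 0.653 0.14 0 0 0.096"

```text
time: 3.65
ee_pos: [614.5, -223.8, 226.0]
ee_rot: [-2.917, -1.15, 0.009]
wrist_force: [0.4, 0.8, -0.4]
opening: 46.6
```

```bash
python3 - <<'E'
from h import *
f=r.grab_frame('side');save(f,'side2.png')
g=r.grab_frame('top');save(g,'top2.png')
cv2.imwrite('pics/s2c.png',cv2.resize(f['img'][200:400,350:500,::-1],(450,600),interpolation=cv2.INTER_CUBIC))
E
python3 rel.py 616.6 -226.8 134 .75
```

```text
t 3.75 pos [ 616.2 -223.5  230.4] yaw 0.752 zax [-0.001  0.001 -1.   ] F [ 0.23 -0.01  0.68] M [-0.024 -0.006  0.016] open 46.3 j [-0.42  0.55  1.36  0.    1.23 -1.17]
[616.6, -226.8, 134.0, 0.75] [-0.0038  0.0056  0.1927] [-0.0008  0.0003  0.0016]
```

View pics/s2c.png

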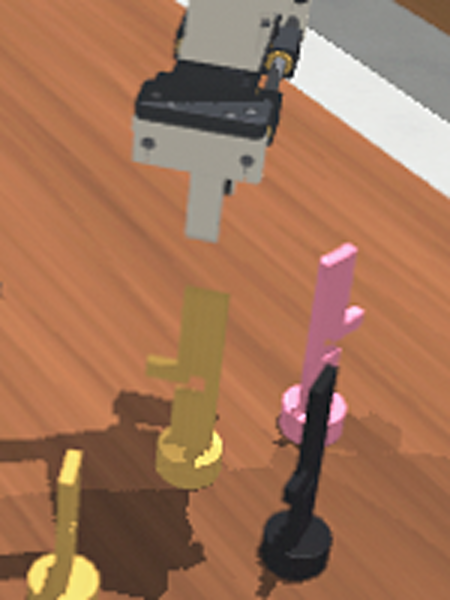

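>>> drive_tool --moves "0.5 -0.004 0.006 0.1 0 0 0; 0.5 -0.004 0.006 0.193 0 0 0; 0.5 -0.004 0.006 0.193 0 0 0; 0.5 -0.004 0.006 0.193 0 0 0; 0 -0.004 0.006 0.193 0 0 0; 0 -0.004 0.006 0.193 0 0 0; 0 -0.004 0.006 0.193 0 0 0; 0 -0.004 0.006 0.193 0 0 0" --squeeze 15

```text
time: 4.75
ee_pos: [616.9, -227.7, 133.8]
ee_rot: [2.922, 1.154, 0.0]
wrist_force: [-0.3, -0.3, 1.2]
opening: 11.1
```

>>> drive_tool --moves "0 0 0 0 0 0 0; 0 0 0 0 0 0 0; 0 0 0 0 0 0 0; 0 0 0 0 0 0 0" --squeeze 40

```text
time: 5.25
ee_pos: [616.9, -227.7, 133.7]
ee_rot: [2.922, 1.154, -0.0]
wrist_force: [-1.0, -0.1, 1.8]
opening: 7.7
```

```bash
python3 rel.py 616.6 -226.8 260 .75; python3 meas.py | head -14
python3 - <<'E'
from fit import *
for nm in ('side','top'):
    P=np.load(nm+'_w.npy'); R=fit(lambda v,P:wsdf(loc(P,*v[:3])+[0,0,v[3]]),P,[615,-228,.75,0]); print(nm,len(P),R.x.round(3),R.cost/len(P))
E
```

```text
t 5.25 pos [ 616.9 -227.7  133.7] yaw 0.752 zax [ 0. -0. -1.] F [-1.   -0.11  1.84] M [-0.076  0.25   0.004] open 7.7 j [-0.42  0.65  1.44 -0.    1.05 -1.18]
[616.6, -226.8, 260.0, 0.75] [ 0.0008 -0.0017 -0.2525] [0.0001 0.     0.0013]
side 767 [ 592. -251.    5.] [ 638. -205.  133.]
strap [ 613.9 -228.4   76. ] dir [ 0.683 -0.73 ] -46.9 [11.45904483  1.92010221]
top edge 0 [nan nan nan]
95 146 100 [ 615.8 -230.9  106.6] -44.6
30 62 170 [ 615.9 -230.4   46. ] -46.7
84 96 100 [ 610.8 -224.5   88.7] -48.7
top 100 [ 600. -220.    6.] [ 633. -203.   29.]
strap [nan nan nan] dir [1. 0.] 0.0 []
top edge 0 [nan nan nan]
side 8 20 1969 ((550.7921142578125, 242.79710388183594), (493.2467346191406, 151.6146240234375), 84.29534149169922) 19.77987403371318 11.804578691244792
side 140 215 696 ((515.9064331054688, 67.5813217163086), (92.75804138183594, 46.248165130615234), 5.267176628112793) 203.968471761942 191.19599288518572
top 8 20 3927 ((525.3389892578125, 70.04473114013672), (128.37677001953125, 160.41831970214844), 84.1270523071289) 19.975725420648654 14.035095150003297
top 140 215 880 ((513.1002197265625, 70.10926818847656), (42.15089797973633, 93.87944030761719), 84.32374572753906) 209.75534066028985 202.01272120066153
side 767 [ 617.772 -227.211    0.769    1.131] 0.7372744000280087
top 100 [ 6.14827e+02 -2.26677e+02 -8.89800e+00 -5.81000e-01] 1.0596963743231804meas.py:16: RuntimeWarning: Mean of empty slice.
  t=P[P[:,2]>144]; print('top edge',len(t),t.mean(0).round(1))
  ret = um.true_divide(
meas.py:14: RuntimeWarning: Mean of empty slice.
  c=s.mean(0)
```

>>> drive_tool --moves "0 0 0 -0.05 0 0 0; 0 0 0 -0.12 0 0 0; 0 0 0 -0.2 0 0 0; 0 0 0 -0.28 0 0 0; 0 0 0 -0.28 0 0 0; 0 0 0 -0.28 0 0 0" --squeeze 40

```text
time: 6.1
ee_pos: [616.3, -227.3, 271.4]
ee_rot: [-2.92, -1.153, 0.003]
wrist_force: [-1.1, 0.2, -3.3]
opening: 7.6
```

```bash
python3 rel.py 542.2 -18 275 -.1
```

```text
t 6.1 pos [ 616.3 -227.3  271.4] yaw 0.752 zax [-0.003  0.001 -1.   ] F [-1.12  0.16 -3.28] M [ 0.017 -0.033 -0.01 ] open 7.6 j [-0.42  0.52  1.3   0.    1.32 -1.18]
[542.2, -18.0, 275.0, -0.1] [ 0.1778 -0.4069 -0.0062] [-0.0013  0.0014  0.5425]
```

>>> drive_tool --moves "0 0.02 -0.04 0 0 0 0.05; 0 0.05 -0.11 0 0 0 0.15; 0 0.085 -0.19 0 0 0 0.25; 0 0.12 -0.27 0 0 0 0.35; 0 0.15 -0.34 0 0 0 0.45; 0 0.17 -0.39 0 0 0 0.52; 0 0.178 -0.407 0 0 0 0.5425; 0 0.178 -0.407 0 0 0 0.5425"

```text
time: 7.1
ee_pos: [542.1, -17.7, 271.9]
ee_rot: [-3.138, 0.155, 0.004]
wrist_force: [-1.0, -0.9, -3.1]
opening: 7.5
```

>>> drive_tool --moves "0 0 0 0 0 0 0; 0 0 0 0 0 0 0; 0 0 0 0 0 0 0; 0 0 0 0 0 0 0"

```text
time: 7.6
ee_pos: [542.9, -18.4, 273.6]
ee_rot: [-3.138, 0.158, 0.0]
wrist_force: [-0.0, -0.4, -3.7]
opening: 7.6
```

```bash
python3 rel.py 542.2 1.5 262 -.1
python3 - <<'E'
from h import *
for n,b in (('side',(270,150,420,290)),('top',(240,200,360,300))):
    f=r.grab_frame(n); save(f,n+'3.png'); u0,v0,u1,v1=b
    cv2.imwrite(f'pics/{n}3c.png',cv2.resize(f['img'][v0:v1,u0:u1,::-1],None,fx=4.2,fy=4.2,interpolation=cv2.INTER_CUBIC))
    np.savez(n+'3.npz',**{k:f[k] for k in('img','depth','fx','fy','cx','cy','D','R','t')})
E
```

```text
t 7.6 pos [542.9 -18.4 273.6] yaw -0.1 zax [-0.  0. -1.] F [-0.04 -0.43 -3.75] M [0.006 0.068 0.017] open 7.6 j [-0.12  0.3   1.62  0.    1.22 -0.02]
[542.2, 1.5, 262.0, -0.1] [-0.0054 -0.0395  0.0231] [-0.      0.0001 -0.0002]
```

View pics/side3c.png

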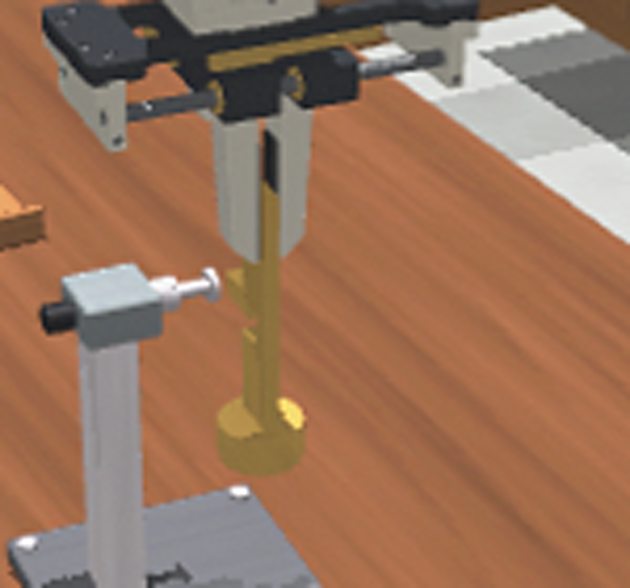

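View pics/top3c.png

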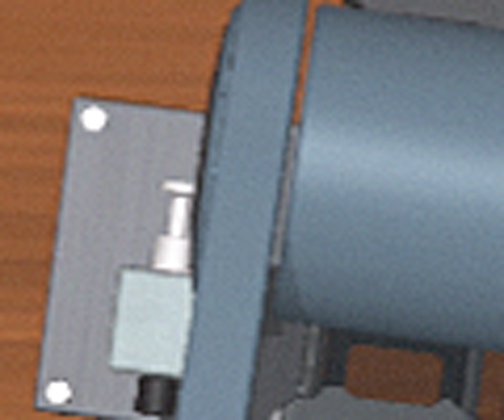

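```bash
cat > wfit.py <<'E'
from fit import *
import sys
def wf(f,X,yaw):
    # weight fit in the side frame around predicted underside centre X; returns x,y,yaw,dz
    p=proj(f,X+[0,0,75]); b=(int(p[0]-45),int(p[1]-60),int(p[0]+45),int(p[1]+75))
    P,C=cloud(f,b); h=cv2.cvtColor(C.reshape(1,-1,3),cv2.COLOR_RGB2HSV)[0]
    L=loc(P,X[0],X[1],yaw); L[:,2]-=X[2]
    m=(h[:,0]>18)&(h[:,0]<35)&(h[:,1]>120)&(abs(L[:,0])<32)&(abs(L[:,1])<44)&(L[:,2]>-8)&(L[:,2]<112)
    L=L[m]
    R=fit(lambda v,P:wsdf(loc(P,*v[:3])-[0,0,v[3]]),L,[0,0,0,0])
    return R.x,R.cost/len(L),len(L)
if __name__=='__main__':
    import time
    if len(sys.argv)>1: f=dict(np.load(sys.argv[1]))
    else: f=r.grab_frame('side')
    s=r.observe(); p=s['ee_pos']; 
    from scipy.spatial.transform import Rotation as Ro
    R=Ro.from_rotvec(s['ee_rot']).as_matrix(); yaw=np.arctan2(R[1,0],R[0,0])
    X=p-[0,0,134]
    v,c,n=wf(f,X,yaw); print('tcp',p.round(1),'fit offset (weight axes x,y,yaw,z)',v.round(2),c.round(2),n)
    cy,sy=np.cos(yaw),np.sin(yaw)
    W=X+[cy*v[0]-sy*v[1],sy*v[0]+cy*v[1],v[3]]
    print('underside in side frame',W.round(1),'seat z',(W[2]+84).round(1))
    S=np.load('side_s.npy');S=S[S[:,2]>6]; L=loc(S,513,70,-.1); S=S[(abs(L[:,1])<72)&(L[:,0]>-55)&(L[:,0]<112)]
    L=loc(S,513,70,-.1); S=S[~((L[:,0]<-22)&(S[:,2]>25))]
    q=fit(lambda v,P:ssdf(loc(P,*v[:3])-[0,0,v[3]],v[4]),S,[500,70,-.1,0,8]).x
    pin=np.array([q[0]+47*np.cos(q[2]),q[1]+47*np.sin(q[2]),180+q[3]+q[4]]); print('pin in side frame',pin.round(1),q.round(3))
    d=W+[0,0,84]-pin; a=q[2]; print('seat-pin in stand axes',np.round([np.cos(a)*d[0]+np.sin(a)*d[1],-np.sin(a)*d[0]+np.cos(a)*d[1],d[2]],1))
E
python3 wfit.py side3.npz
```

```text
tcp [542.9 -18.3 273.6] fit offset (weight axes x,y,yaw,z) [ 2.63  0.3  -0.01 -1.72] 0.56 584
underside in side frame [545.6 -18.3 137.9] seat z 221.9
pin in side frame [550.5  65.  189.1] [ 5.03773e+02  6.99660e+01 -1.06000e-01 -2.09200e+00  1.11770e+01]
seat-pin in stand axes [  3.9 -83.3  32.8]
```

```bash
python3 rel.py 541.3 3.8 262 -.102 545.2 41.6 262 -.102
```

```text
t 7.7 pos [542.9 -18.3 273.6] yaw -0.1 zax [ 0. -0. -1.] F [ 0.3  -0.27 -3.28] M [-0.077  0.093 -0.028] open 7.8 j [-0.12  0.3   1.62  0.    1.22 -0.02]
[541.3, 3.8, 262.0, -0.102] [-0.0076 -0.0436  0.0233] [-0.     -0.      0.0012]
[545.2, 41.6, 262.0, -0.102] [-0.0074 -0.1196  0.0233] [-0.     -0.      0.0012]
```

>>> drive_tool --moves "0 -0.004 -0.02 0.01 0 0 0.001; 0 -0.0075 -0.044 0.023 0 0 0.001; 0 -0.0075 -0.065 0.023 0 0 0.001; 0 -0.0075 -0.085 0.023 0 0 0.001; 0 -0.0075 -0.105 0.023 0 0 0.001; 0 -0.0075 -0.12 0.023 0 0 0.001; 0 -0.0075 -0.12 0.023 0 0 0.001; 0 -0.0075 -0.12 0.023 0 0 0.001"

```text
time: 8.7
ee_pos: [545.2, 41.7, 262.2]
ee_rot: [3.137, -0.16, 0.0]
wrist_force: [0.1, 0.1, -3.5]
opening: 7.9
```

```bash
python3 wfit.py; python3 rel.py;python3 - <<'E'
from h import *
f=r.grab_frame('side'); save(f,'side4.png'); u0,v0,u1,v1=(285,180,365,250)
cv2.imwrite('pics/side4c.png',cv2.resize(f['img'][v0:v1,u0:u1,::-1],None,fx=8,fy=8,interpolation=cv2.INTER_CUBIC))
E
```

```text
tcp [545.2  41.6 262.1] fit offset (weight axes x,y,yaw,z) [ 2.74  0.46  0.01 -1.48] 0.61 510
underside in side frame [547.9  41.8 126.7] seat z 210.7
pin in side frame [550.5  65.  189.1] [ 5.03773e+02  6.99660e+01 -1.06000e-01 -2.09200e+00  1.11770e+01]
seat-pin in stand axes [ -0.1 -23.4  21.6]
t 8.75 pos [545.2  41.6 262.1] yaw -0.102 zax [-0. -0. -1.] F [ 0.   -0.3  -2.46] M [-0.042  0.043 -0.001] open 7.8 j [-0.01  0.32  1.63 -0.    1.19  0.09]
```

View pics/side4c.png

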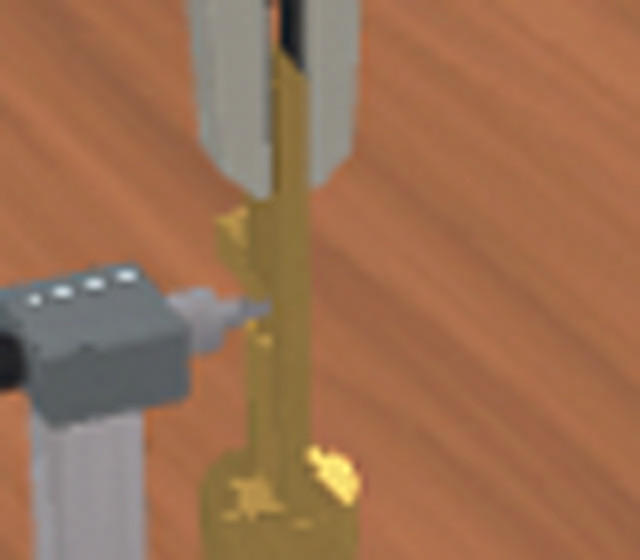

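>>> drive_tool --moves "0 0 0 0.004 0 0 0; 0 0 0 0.008 0 0 0; 0 0 0 0.012 0 0 0; 0 0 0 0.014 0 0 0; 0 0 0 0.014 0 0 0; 0 0 0 0.014 0 0 0"

```text
time: 9.55
ee_pos: [545.2, 41.9, 255.2]
ee_rot: [-3.138, 0.16, -0.0]
wrist_force: [1.0, 0.4, -3.3]
opening: 7.3
```

>>> drive_tool --moves "0 0 0 0.001 0 0 0; 0 0 0 0.001 0 0 0"

```text
time: 9.8
ee_pos: [545.2, 41.8, 254.6]
ee_rot: [3.138, -0.16, -0.0]
wrist_force: [-0.2, 0.7, -3.6]
opening: 7.7
```

>>> drive_tool --moves "0 0 0 0.001 0 0 0; 0 0 0 0.001 0 0 0"

```text
time: 10.05
ee_pos: [545.1, 41.8, 254.1]
ee_rot: [3.138, -0.16, -0.0]
wrist_force: [-0.6, 0.2, -3.8]
opening: 7.9
```

>>> drive_tool --moves "0 0 0 0.001 0 0 0; 0 0 0 0.001 0 0 0"

```text
time: 10.3
ee_pos: [545.1, 41.9, 253.6]
ee_rot: [-3.138, 0.16, 0.0]
wrist_force: [0.8, 0.2, -3.8]
opening: 7.5
```

>>> drive_tool --moves "0 0 0 0.001 0 0 0; 0 0 0 0.001 0 0 0"

```text
time: 10.55
ee_pos: [545.1, 41.9, 253.1]
ee_rot: [3.138, -0.16, -0.0]
wrist_force: [0.5, -0.4, -2.7]
opening: 7.9
```

>>> drive_tool --moves "0 0 0 0.001 0 0 0; 0 0 0 0.001 0 0 0"

```text
time: 10.8
ee_pos: [545.2, 41.8, 252.7]
ee_rot: [3.138, -0.16, 0.0]
wrist_force: [0.3, 1.2, -1.9]
opening: 7.4
```

>>> drive_tool --moves "0 0 0 0.001 0 0 0; 0 0 0 0.001 0 0 0"

```text
time: 11.05
ee_pos: [545.3, 41.8, 252.5]
ee_rot: [3.138, -0.16, 0.001]
wrist_force: [-0.9, -0.5, 2.2]
opening: 7.7
```

```bash
python3 rel.py; python3 wfit.py; python3 rel.py
```

```text
t 11.05 pos [545.3  41.8 252.5] yaw -0.102 zax [ 0.001 -0.    -1.   ] F [-0.9  -0.49  2.18] M [-0.047  0.353 -0.007] open 7.7 j [-0.01  0.33  1.64 -0.    1.17  0.09]
tcp [545.3  41.8 252.5] fit offset (weight axes x,y,yaw,z) [ 2.64  0.39  0.   -1.46] 0.67 505
underside in side frame [548.   41.9 117.1] seat z 201.1
pin in side frame [550.5  65.  189.1] [ 5.03773e+02  6.99660e+01 -1.06000e-01 -2.09200e+00  1.11770e+01]
seat-pin in stand axes [ -0.1 -23.2  12. ]
t 11.1 pos [545.3  41.8 252.5] yaw -0.102 zax [ 0.001 -0.    -1.   ] F [-1.29 -1.55  2.28] M [-0.03   0.411 -0.   ] open 7.7 j [-0.01  0.33  1.64 -0.    1.17  0.09]
```

>>> drive_tool --moves "0 0 0 -0.0032 0 0 0; 0 0 0 -0.0032 0 0 0; 0 0 0 -0.0032 0 0 0"

```text
time: 11.48
ee_pos: [545.1, 41.9, 253.5]
ee_rot: [3.137, -0.16, -0.001]
wrist_force: [0.5, 0.1, -3.5]
opening: 7.4
```

>>> drive_tool --moves "0 0 -0.004 0 0 0 0; 0 0 -0.008 0 0 0 0; 0 0 -0.012 0 0 0 0; 0 0 -0.012 0 0 0 0"

```text
time: 11.98
ee_pos: [545.8, 48.0, 253.7]
ee_rot: [-3.138, 0.159, 0.0]
wrist_force: [-0.0, 0.6, -4.8]
opening: 7.6
```

```bash
python3 rel.py; python3 wfit.py
```

```text
t 11.97 pos [545.8  48.  253.7] yaw -0.102 zax [-0.  0. -1.] F [-0.04  0.61 -4.82] M [-0.109  0.101 -0.007] open 7.6 j [0.   0.33 1.64 0.   1.18 0.1 ]
tcp [545.8  47.9 253.7] fit offset (weight axes x,y,yaw,z) [ 2.78  0.55  0.02 -1.37] 0.63 505
underside in side frame [548.6  48.2 118.3] seat z 202.3
pin in side frame [550.5  65.  189.1] [ 5.03773e+02  6.99660e+01 -1.06000e-01 -2.09200e+00  1.11770e+01]
seat-pin in stand axes [ -0.1 -16.9  13.2]
```

>>> drive_tool --moves "0 0 -0.003 0 0 0 0; 0 0 -0.006 0 0 0 0; 0 0 -0.006 0 0 0 0"

```text
time: 12.4
ee_pos: [546.1, 50.9, 253.7]
ee_rot: [-3.138, 0.16, -0.0]
wrist_force: [-0.6, -1.0, -4.0]
opening: 7.7
```

>>> drive_tool --moves "0 0 -0.003 0 0 0 0; 0 0 -0.006 0 0 0 0; 0 0 -0.006 0 0 0 0"

```text
time: 12.78
ee_pos: [546.4, 53.9, 253.7]
ee_rot: [3.138, -0.159, -0.0]
wrist_force: [-0.2, 0.1, -3.6]
opening: 7.7
```

>>> drive_tool --moves "0 0 -0.003 0 0 0 0; 0 0 -0.006 0 0 0 0; 0 0 -0.006 0 0 0 0"

```text
time: 13.15
ee_pos: [546.7, 56.9, 253.7]
ee_rot: [-3.138, 0.16, 0.0]
wrist_force: [-0.2, 1.0, -3.2]
opening: 8.2
```

```bash
python3 rel.py; python3 wfit.py
```

```text
t 13.15 pos [546.7  56.9 253.7] yaw -0.102 zax [-0.  0. -1.] F [-0.18  0.95 -3.25] M [-0.089  0.022  0.03 ] open 8.2 j [0.02 0.33 1.63 0.   1.18 0.12]
tcp [546.7  56.8 253.7] fit offset (weight axes x,y,yaw,z) [ 2.69  0.34 -0.01 -1.58] 0.67 498
underside in side frame [549.4  56.9 118.1] seat z 202.1
pin in side frame [550.5  65.  189.1] [ 5.03773e+02  6.99660e+01 -1.06000e-01 -2.09200e+00  1.11770e+01]
seat-pin in stand axes [-0.3 -8.2 13.1]
```

>>> drive_tool --moves "0 0 -0.004 0 0 0 0; 0 0 -0.008 0 0 0 0; 0 0 -0.012 0 0 0 0; 0 0 -0.016 0 0 0 0; 0 0 -0.016 0 0 0 0; 0 0 -0.016 0 0 0 0"

```text
time: 13.95
ee_pos: [547.5, 64.7, 253.7]
ee_rot: [3.138, -0.16, 0.0]
wrist_force: [0.6, 0.6, -3.5]
opening: 7.9
```

>>> drive_tool --moves "0 0 -0.001 0 0 0 0; 0 0 -0.001 0 0 0 0"

```text
time: 14.2
ee_pos: [547.5, 65.2, 253.7]
ee_rot: [3.137, -0.16, -0.0]
wrist_force: [0.2, 0.4, -2.9]
opening: 7.8
```

>>> drive_tool --moves "0 0 -0.001 0 0 0 0; 0 0 -0.001 0 0 0 0"

```text
time: 14.45
ee_pos: [547.6, 65.8, 253.7]
ee_rot: [-3.138, 0.16, 0.0]
wrist_force: [0.3, -0.9, -3.8]
opening: 8.0
```

```bash
python3 rel.py; python3 wfit.py
```

```text
t 14.45 pos [547.6  65.8 253.7] yaw -0.102 zax [-0.  0. -1.] F [ 0.32 -0.91 -3.81] M [-0.053  0.079 -0.068] open 8.0 j [0.04 0.34 1.63 0.   1.18 0.14]
tcp [547.6  65.7 253.7] fit offset (weight axes x,y,yaw,z) [ 2.75  0.26  0.   -1.62] 0.66 482
underside in side frame [550.3  65.7 118.1] seat z 202.1
pin in side frame [550.5  65.  189.1] [ 5.03773e+02  6.99660e+01 -1.06000e-01 -2.09200e+00  1.11770e+01]
seat-pin in stand axes [-0.2  0.7 13. ]
```

>>> drive_tool --moves "0 0 -0.001 0 0 0 0; 0 0 -0.001 0 0 0 0"

```text
time: 14.75
ee_pos: [547.7, 66.3, 253.8]
ee_rot: [-3.138, 0.16, -0.0]
wrist_force: [-0.3, -0.8, -3.4]
opening: 7.6
```

>>> drive_tool --moves "0 0 -0.001 0 0 0 0; 0 0 -0.001 0 0 0 0"

```text
time: 15.0
ee_pos: [547.7, 66.7, 253.7]
ee_rot: [-3.138, 0.16, 0.0]
wrist_force: [-0.2, -0.1, -2.5]
opening: 7.9
```

>>> drive_tool --moves "0 0 -0.001 0 0 0 0; 0 0 -0.001 0 0 0 0"

```text
time: 15.25
ee_pos: [547.7, 67.0, 253.7]
ee_rot: [3.137, -0.16, -0.0]
wrist_force: [0.0, -2.0, -3.2]
opening: 7.6
```

>>> drive_tool --moves "0 0 0.0036 0 0 0 0; 0 0 0.0036 0 0 0 0; 0 0 0.0036 0 0 0 0"

```text
time: 15.62
ee_pos: [547.6, 65.5, 253.7]
ee_rot: [-3.137, 0.16, -0.0]
wrist_force: [-0.2, -0.4, -2.9]
opening: 7.4
```

>>> drive_tool --moves "0 0 0 0.002 0 0 0; 0 0 0 0.004 0 0 0; 0 0 0 0.006 0 0 0; 0 0 0 0.006 0 0 0; 0 0 0 0.006 0 0 0"

```text
time: 16.25
ee_pos: [547.6, 65.4, 250.7]
ee_rot: [-3.138, 0.16, 0.0]
wrist_force: [0.3, -0.3, -3.0]
opening: 7.4
```

```bash
python3 rel.py; python3 wfit.py
```

```text
t 16.25 pos [547.6  65.4 250.7] yaw -0.102 zax [-0.  0. -1.] F [ 0.33 -0.28 -2.97] M [-0.093  0.11  -0.049] open 7.4 j [0.03 0.34 1.63 0.   1.17 0.14]
tcp [547.6  65.4 250.8] fit offset (weight axes x,y,yaw,z) [ 2.74  0.18 -0.01 -1.52] 0.69 484
underside in side frame [550.3  65.3 115.2] seat z 199.2
pin in side frame [550.5  65.  189.1] [ 5.03773e+02  6.99660e+01 -1.06000e-01 -2.09200e+00  1.11770e+01]
seat-pin in stand axes [-0.2  0.3 10.2]
```

The pin has entered the notch: the seat sits 10.2 mm above the pin, already below the 12 mm at which the lip made contact, and the wrist force hasn't changed. I'll keep lowering.

>>> drive_tool --moves "0 0 0 0.002 0 0 0; 0 0 0 0.004 0 0 0; 0 0 0 0.006 0 0 0; 0 0 0 0.008 0 0 0; 0 0 0 0.0094 0 0 0; 0 0 0 0.0094 0 0 0; 0 0 0 0.0094 0 0 0"

```text
time: 17.18
ee_pos: [547.6, 65.4, 246.1]
ee_rot: [-3.138, 0.16, -0.0]
wrist_force: [0.7, 0.1, -3.7]
opening: 7.6
```

>>> drive_tool --moves "0 0 0 0.001 0 0 0; 0 0 0 0.001 0 0 0"

```text
time: 17.42
ee_pos: [547.6, 65.4, 245.5]
ee_rot: [3.138, -0.16, -0.0]
wrist_force: [-0.2, 0.1, -3.7]
opening: 7.5
```

>>> drive_tool --moves "0 0 0 0.001 0 0 0; 0 0 0 0.001 0 0 0"

```text
time: 17.68
ee_pos: [547.6, 65.4, 245.0]
ee_rot: [3.138, -0.16, -0.0]
wrist_force: [-0.8, 0.7, -2.6]
opening: 7.5
```

>>> drive_tool --moves "0 0 0 0.0006 0 0 0; 0 0 0 0.0006 0 0 0; 0 0 0 0.0006 0 0 0"

```text
time: 18.05
ee_pos: [547.6, 65.4, 244.8]
ee_rot: [3.138, -0.16, 0.0]
wrist_force: [-0.7, -0.4, -2.9]
opening: 7.8
```

```bash
python3 rel.py; python3 wfit.py
```

```text
t 18.05 pos [547.6  65.4 244.8] yaw -0.102 zax [ 0. -0. -1.] F [-0.7  -0.37 -2.87] M [-0.076  0.083 -0.021] open 7.8 j [ 0.03  0.34  1.64 -0.    1.16  0.14]
tcp [547.6  65.4 244.8] fit offset (weight axes x,y,yaw,z) [ 2.69  0.2  -0.   -1.44] 0.68 480
underside in side frame [550.3  65.3 109.3] seat z 193.3
pin in side frame [550.5  65.  189.1] [ 5.03773e+02  6.99660e+01 -1.06000e-01 -2.09200e+00  1.11770e+01]
seat-pin in stand axes [-0.3  0.3  4.2]
```

Another 0.3–0.5 mm should bring clear contact.

>>> drive_tool --moves "0 0 0 0.0008 0 0 0; 0 0 0 0.0008 0 0 0; 0 0 0 0.0008 0 0 0"

```text
time: 18.48
ee_pos: [547.6, 65.4, 244.6]
ee_rot: [-3.137, 0.16, -0.001]
wrist_force: [-1.2, -0.3, 2.0]
opening: 7.8
```

```bash
python3 rel.py
```

```text
t 18.48 pos [547.6  65.4 244.6] yaw -0.102 zax [ 0.  0. -1.] F [-1.25 -0.32  2.03] M [-0.09   0.307  0.004] open 7.8 j [0.03 0.34 1.64 0.   1.16 0.14]
```

>>> drive_tool --moves "0 0 0 -0.0003 0 0 0; 0 0 0 -0.0003 0 0 0; 0 0 0 -0.0003 0 0 0; 0 0 0 -0.0003 0 0 0" --squeeze 5

```text
time: 18.98
ee_pos: [547.6, 65.5, 244.6]
ee_rot: [-3.138, 0.16, -0.0]
wrist_force: [-0.5, 0.2, 1.7]
opening: 7.7
```

>>> drive_tool --moves "0.1 0 0 0 0 0 0; 0.12 0 0 0 0 0 0; 0.15 0 0 0 0 0 0; 0.2 0 0 0 0 0 0; 0.3 0 0 0 0 0 0; 0.3 0 0 0 0 0 0"

```text
time: 19.73
ee_pos: [547.6, 65.4, 244.5]
ee_rot: [3.138, -0.16, 0.0]
wrist_force: [0.1, 0.4, -0.6]
opening: 27.3
```

```bash
python3 rel.py; python3 wfit.py
python3 - <<'E'
from h import *
f=r.grab_frame('side'); save(f,'side5.png'); u0,v0,u1,v1=(270,150,390,260)
cv2.imwrite('pics/side5c.png',cv2.resize(f['img'][v0:v1,u0:u1,::-1],None,fx=5.4,fy=5.4,interpolation=cv2.INTER_CUBIC))
E
```

```text
t 19.73 pos [547.6  65.4 244.5] yaw -0.102 zax [-0. -0. -1.] F [ 0.13  0.4  -0.63] M [-0.043  0.    -0.009] open 27.3 j [ 0.03  0.34  1.64 -0.    1.16  0.14]
tcp [547.6  65.4 244.5] fit offset (weight axes x,y,yaw,z) [ 2.79 -0.14 -0.01 -1.32] 0.73 479
underside in side frame [550.3  65.  109.2] seat z 193.2
pin in side frame [550.5  65.  189.1] [ 5.03773e+02  6.99660e+01 -1.06000e-01 -2.09200e+00  1.11770e+01]
seat-pin in stand axes [-0.2 -0.   4.1]
```

View pics/side5c.png

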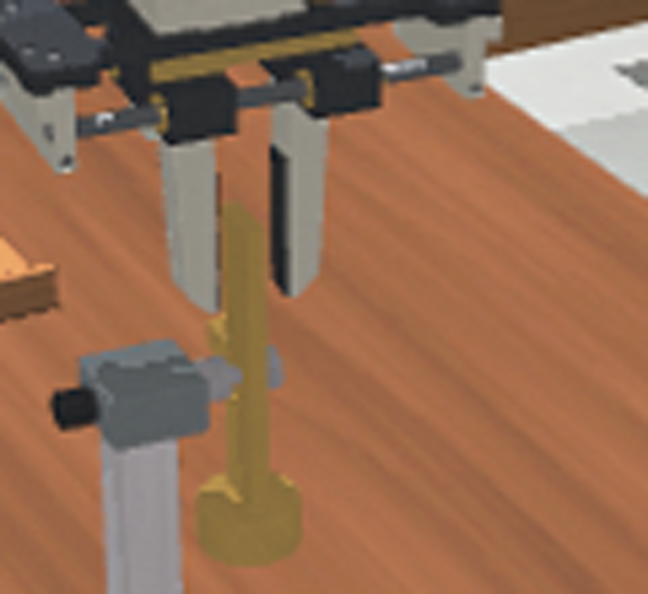

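The weight hangs upright between collar and head, with the jaws clear on both sides. I'll retreat straight up.

>>> drive_tool --moves "0.3 0 0 -0.02 0 0 0; 0.3 0 0 -0.06 0 0 0; 0.3 0 0 -0.12 0 0 0; 0.3 0 0 -0.2 0 0 0; 0.3 0 0 -0.26 0 0 0; 0.3 0 0 -0.26 0 0 0; 0.3 0 0 -0.26 0 0 0; 0.3 0 0 -0.26 0 0 0"

```text
time: 20.82
ee_pos: [547.3, 65.4, 373.4]
ee_rot: [3.137, -0.16, -0.003]
wrist_force: [0.3, -0.1, 0.3]
opening: 27.6
```

```bash
sed -i 's/X=p-\[0,0,134\]/X=np.array([547.6,65.4,110.5])/' wfit.py; python3 rel.py; python3 wfit.py
python3 - <<'E'
from h import *
f=r.grab_frame('side'); save(f,'side6.png')
E
python3 wfit.py
```

```text
t 20.82 pos [547.3  65.4 373.4] yaw -0.102 zax [-0.002 -0.    -1.   ] F [ 0.28 -0.07  0.33] M [-0.089  0.037 -0.038] open 27.6 j [ 0.03  0.25  1.45 -0.    1.44  0.14]
tcp [547.3  65.4 373.6] fit offset (weight axes x,y,yaw,z) [ 2.76 -0.32 -0.02 -1.4 ] 0.64 480
underside in side frame [550.3  64.8 109.1] seat z 193.1
pin in side frame [550.5  65.  189.1] [ 5.03773e+02  6.99660e+01 -1.06000e-01 -2.09200e+00  1.11770e+01]
seat-pin in stand axes [-0.2 -0.2  4. ]
tcp [547.4  65.5 373.9] fit offset (weight axes x,y,yaw,z) [ 2.8  -0.13  0.01 -1.4 ] 0.59 481
underside in side frame [550.4  65.  109.1] seat z 193.1
pin in side frame [550.5  65.  189.1] [ 5.03773e+02  6.99660e+01 -1.06000e-01 -2.09200e+00  1.11770e+01]
seat-pin in stand axes [-0.1 -0.   4. ]
```

View pics/side6.png

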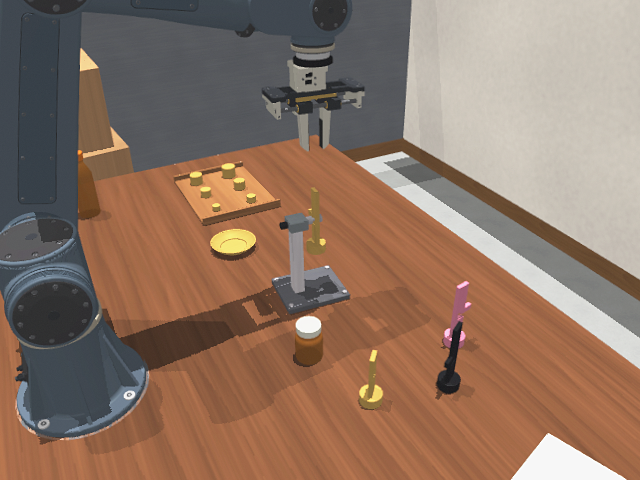

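The weight hangs on the pin at (316,220) and stays still from picture to picture. The jar (308,340), eye weight (371,390) and pan (233,243) haven't moved, and the gripper is well clear. I'm handing in.

```bash
python3 -c "
from h import *
print(r.finish_job())"
```

```text
the job is handed in; nothing more can be done
None
```

The slotted brass weight now hangs freely and still on the stand's pin, and I handed the job in about 21 s into the 56 s allowed. The interface gave no verdict.

**What I did:** I gripped the weight across its strap and laid its lip on the pin to feel the height. The pin is at about 190.8 mm, roughly 11 mm above its nominal height. I raised the weight about 1 mm and slid the slot over the pin until it touched the closed end. Then I backed off 1.5 mm, let the pin into the notch, released the weight and retreated straight up.

**Last checks:**
- **Seating:** in the side camera, the notch top sits within about 0.2 mm of the pin in x and y. It is 4.0 mm above the pin's axis, which is fully home for an 8 mm pin.
- **Stillness:** two successive readings agreed, and the strap looks upright.
- **Contact forces:** the largest I read between weight and stand was about 6 N, against the 20 N limit.
- **Bystanders:** the jar, eye weight and pan look unmoved in the last picture.

**Disagreement:** the two cameras differed by about 4 mm in the stand's x position. I got round this by measuring the weight and pin in the same side-camera view.

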